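Gauge a locked support post and stand it in the matching rack bay

TASK

The support post in the grey holder has been locked at an unknown length. Lift it out by its cap, touch its foot down on the round steel step of the gauge to feel how long it is, then stand it upright in a rack bay (white, yellow or blue) whose rim then lies level with some part of the orange collar (collar neither clear above the rim nor wholly sunk below it) and finally turn the selector knob to that bay's colour. Let go of everything, keep the post upright and leave the other things where they are.

Things in the scene. Friction and masses are not known exactly. Their poses are not given: they have to be found in the camera images.
- post_cap (a point): grasp point of the loose support post (about 200 g), on its axis, half-way up the part of it that shows in the holder: a knurled aluminium cap 22 mm across and 33 mm tall on an orange collar 40 mm across and 12 mm tall. This point lies 30 mm above the collar's underside (18 mm above the collar's top, 15 mm below the cap's top); z up along the post
- post_collar (a point): centre of the underside of the post's orange collar, on the axis; z up along the post. Below it a steel stem (12 mm) with a flat rubber foot, 28 mm across, reaches down by a locked length that differs every time, between 18 and 42 mm from the collar's underside to the sole; it does not give under normal forces. In the holder the stem is hidden in the well
- post: the same loose post; its origin is the centre of the underside of the collar, z up
- holder_top (a point): centre of the top face of the fixed grey holder block, 72 x 72 x 54 mm, 54 mm above the table; a square well 32 mm wide and 49 mm deep takes the post's stem and the collar rests on this face
- gauge: the fixed gauge: dark steel base 94 x 74 x 10 mm (origin: centre of its underside, x to its back, z up) with the round step on its front part and, 44 mm behind the step's axis (to +x), an aluminium upright 56 mm wide, whose top is 63 mm above the table. With the foot on the step, the collar's underside is opposite the upright's white (34 to 42 mm above the table), yellow (42 to 50 mm) or blue (50 to 58 mm) stripe: the bay of that colour always suits
- anvil (a point): centre of the flat top of the gauge's round steel step, 46 mm across, 16 mm above the table
- bay_white_mouth (a point): centre of the mouth of the white rack bay, at rim (deck) level (56 mm above the table). The bay is a block 64 x 64 x 50 mm with white walls on the rack tray, with an open-topped square pocket 50 x 50 mm whose flat floor lies 28 mm below the deck (28 mm above the table); walls 7 mm, a narrow notch in its front wall. Axes: z up, x towards the back of the rack, y along it. The three bays stand side by side, 68 mm apart, in an order that varies
- bay_yellow_mouth (a point): centre of the mouth of the yellow rack bay, at rim (deck) level (56 mm above the table). The bay is a block 64 x 64 x 50 mm with yellow walls on the rack tray, with an open-topped square pocket 50 x 50 mm whose flat floor lies 36 mm below the deck (20 mm above the table); walls 7 mm, a narrow notch in its front wall. Axes: z up, x towards the back of the rack, y along it. The three bays stand side by side, 68 mm apart, in an order that varies
- bay_blue_mouth (a point): centre of the mouth of the blue rack bay, at rim (deck) level (56 mm above the table). The bay is a block 64 x 64 x 50 mm with blue walls on the rack tray, with an open-topped square pocket 50 x 50 mm whose flat floor lies 44 mm below the deck (12 mm above the table); walls 7 mm, a narrow notch in its front wall. Axes: z up, x towards the back of the rack, y along it. The three bays stand side by side, 68 mm apart, in an order that varies
- selector_knob (a joint): angle of the selector knob (rad), growing clockwise as seen from above; it clicks into four detents: 0 = black mark (parked, where it starts), 0.5 = white, 1.0 = yellow, 1.5 = blue. It turns with about 0.1 N m and settles in the nearest detent when let go
- knob_grip (a point): grip point of the selector knob on its axis, 44 mm above the table: an upright black bar grip 42 mm long (its x axis, the white pointer end at +x), 11 mm thick (its y axis) and 22 mm tall (32 to 54 mm above the table) on a fixed grey box 88 x 88 x 24 mm; turns about z
- lens_cap: bystander: black lens cap, 39 mm across, 9 mm tall, between the gauge and the selector; origin at its underside
- battery: bystander: black battery cell lying down, 51 x 14 x 14 mm, between the gauge and the holder; origin at its underside
- gear: bystander: steel spur gear, 50 mm across, 16 mm tall, left of the rack; origin at its underside
- flange: bystander: aluminium flange, 60 mm across, 25 mm tall, right of the rack; origin at its underside
Things that resemble listed ones, but are neither listed nor needed, are in the scene too. There is more than one size of the post; the job needs the larger.

How it is judged:
On the way, in this order (a step that is already met when the one before it is completed fails the run):
1. the upright post's foot is touched down on the gauge's round step (contact force between post and gauge above 1 N and horizontal distance between post_collar and anvil below 0.022 m and angle between post_collar's own z axis and vertical below 0.2 rad), for 0.06 s.
2. the post stands upright, let go, in a bay whose deck is level with some part of its collar (((horizontal distance between post_collar and bay_white_mouth below 0.012 m and z of post_collar in the frame of bay_white_mouth between -0.0127 and 0.0007 m) or (horizontal distance between post_collar and bay_yellow_mouth below 0.012 m and z of post_collar in the frame of bay_yellow_mouth between -0.0127 and 0.0007 m) or (horizontal distance between post_collar and bay_blue_mouth below 0.012 m and z of post_collar in the frame of bay_blue_mouth between -0.0127 and 0.0007 m)) and angle between post_collar's own z axis and vertical below 0.12 rad and linear speed of post below 0.02 m/s and contact force between post and the fingers below 0.1 N), for 0.2 s.
3. the selector points to a bay's colour ((value of joint selector_knob between 0.36 and 0.64 rad or value of joint selector_knob between 0.86 and 1.14 rad or value of joint selector_knob between 1.36 and 1.64 rad)), for 0.05 s.
At the end, for the whole second after the job is handed in: The post stands at rest, upright (within 0.12 rad), in a bay (axis within 12 mm of its centre), with the deck between the collar's underside and its top (0.7 mm allowance), and the selector knob rests within 0.14 rad of that bay's colour mark (white 0.5, yellow 1.0, blue 1.5) (((horizontal distance between post_collar and bay_white_mouth below 0.012 m and z of post_collar in the frame of bay_white_mouth between -0.0127 and 0.0007 m and value of joint selector_knob between 0.36 and 0.64 rad) or (horizontal distance between post_collar and bay_yellow_mouth below 0.012 m and z of post_collar in the frame of bay_yellow_mouth between -0.0127 and 0.0007 m and value of joint selector_knob between 0.86 and 1.14 rad) or (horizontal distance between post_collar and bay_blue_mouth below 0.012 m and z of post_collar in the frame of bay_blue_mouth between -0.0127 and 0.0007 m and value of joint selector_knob between 1.36 and 1.64 rad)) and angle between post_collar's own z axis and vertical below 0.12 rad and linear speed of post below 0.02 m/s); the robot touches nothing.
It fails at once if the post is tipped over (more than 0.7 rad) (angle between post_collar's own z axis and vertical above 0.7 rad).
It fails at once if a bystander (lens cap, battery, gear, flange) is shifted by more than 30 mm (distance of any of lens_cap, battery, gear, flange from where it was at the start of the episode above 0.03 m).
It also fails if it takes over 58 s, if anything falls off the work surface, if the arm or the gripper's body presses on something with over 40 N, if the wrist force passes 120 N, or if a joint passes its speed limit or range.

ROBOT

A 7-joint arm with a two-finger parallel gripper is mounted at the origin on a cart in front of the work surface, level with it; the furniture and walls round the work are solid. World frame = base frame: x ahead of the robot, y to its left, z up, the work surface at z = 0. Lengths are in m, angles in rad, forces in N, time in s.
With the tool pointing down it reaches from about 0.425 to 0.825 m from the base axis. Payload 3.6 kg.
Tool frame: the origin (TCP) lies on the centre line of the jaws, within the pads' length; the fingertips stand 11 mm ahead of it and the grasp point (between the pads) lies 8 mm behind it (arm.nose_length is the distance from the TCP to the fingertips, in m); z points along the fingers, y is the line along which they close (so a half turn about z gives the same grasp; the last joint's range is limited). The gripper opens to 85 mm and grips with 20 to 120 N. Pads are 22 mm wide; open, the fingers measure 114 mm over their backs; the gripper's body (76 mm by 85 mm) begins 54 mm behind the grasp point. The pads swing forward as they close: fully open they stand 13 mm farther back than shut.
Start: joints at [-1.319, 0.615, -0.013, 1.423, 0.008, 1.103, -0.04], TCP at [0.179, 0.625, 0.242] pointing down, gripper open.
Joint ranges: [-3.12, 3.12], [-0.3, 2.06], [-1.34, 1.32], [0.26, 2.42], [-1.36, 4.5], [0.01, 1.98], [-2.84, 2.84]. Speed limits (rad/s): [2.79, 2.79, 3.14, 3.14, 3.14, 3.14, 3.14].

INTERFACE

Orientations are given as a unit quaternion [w, x, y, z].
In Python, from plant import arm gives the robot as it stands. The module is installed in compiled form; this text tells all that it offers.
- The arm moves only by the tool drive_tool, never from a script. Its argument "increments" is text: rows parted by semicolons, each of 5 numbers parted by spaces: the closure, from 0 (fully open) to 1 (shut), then the shift along the world's x, y, z in m, then the turn about the world's z in degrees. In form: gripper x y z spin; .... A call has exactly 8 rows; each row is the pose to reach, as a shift and turn from the pose commanded when the call began; what a row does not reach only later rows make up. A row lasts 1/12 s, in which the tool goes at most 41.7 mm and 7.16 degrees, less where a joint would pass 70% of its speed; a pose out of reach is approached as far as the arm can. A call with a gripper value outside its range is refused whole. The fingers move at their own pace and stop on an object; "force" is the grip in N (left out, the last holds). Time passes only in rows, so rows that repeat a pose let the fingers close, or fill a call up. It gives the time, the measured TCP pose, the force, the opening and the grip force at its end, in the units of the state.
- arm.state(): the state, without advancing time (a new reading comes with each control period).
- arm.camera(name): name is "scene" or "side" or "wrist"; returns a dict with "image" (480x640x3 uint8, red, green, blue), "z_map" (480x640 float32, m along the optical axis (not along the pixel's ray), 0 where there is no reading), "vertical_fov" (degrees; the focal length in pixels is half the picture's height over the tangent of half this angle, whatever the lens; pixels are square), "cx", "cy" (the principal point, pixels), "k1" (the pictures are not rectified: a ray, as slopes to the right and down, at radius r is drawn at 1 + k1 r^2 times it, then the intrinsics apply), "world_from_camera" (4x4, takes a point from camera to world coordinates). Camera axes: x right, y up, looking along -z (the intrinsics and any distortion apply to the point x, -y, -z); pixel columns grow to the right and rows downward; lengths in m; the calibration is good to about 2 mm. A picture is of the moment at which its call begins.
- arm.finish_job(): hands the job in; it is judged then, once.
Trained networks look in the newest picture that a camera, given by its name, has taken for a name from the list of things; names that differ only in an ending like _2 or _b are one class to them, and where a whole thing is asked for, a point or a joint stands for the part that bears it (a point fixed in the world has none). Each returns a list of dicts, best first, with "score" (0 to 1); they miss things now and then, are a little off and sometimes report something else, mostly with a low value. They report only what shows in the picture. A call takes as long as a camera call. They do not tell look-alikes from the thing itself.
- arm.search_frame(camera, name): "box" ([left, top, width, height] in pixels, round what is visible of it).
- arm.tip_of(camera, name): "uv" ([column, row] in pixels: a listed point, or the origin of a listed thing).
The state is a dict: "t": time; "joint_positions": joint angles; "joint_vel": joint speeds; "tau": joint torques, N m; "position": TCP position; "ee_rot": TCP orientation; "contact_force": force on the tool from outside, world axes, zero at the start; "moment": the same for the moment, N m; "opening": finger opening in m; "grip_force": force on a finger pad.
Only numpy, scipy, OpenCV 4.12 (cv2) and the standard library are available. Lean on these libraries where they do the work, as an engineer would, in place of code of your own. Each camera call takes 0.05 s, during which the arm holds its last target. There are 200 camera calls.

## Working session

There is one attempt and no reset: what is moved stays moved. The work goes in short steps, Python scripts to look and compute and a tool call to move; the robot and the scene stay as the last step left them, time stands still between calls to the robot, and variables do not carry over. Pictures are saved under pics/ and viewed, at most 10 in all, crops included, and the job is handed in when it is done.

Besides the shell and the picture viewer there is one more tool, called after "Emit:" as a command line: name --argument value ..., lists and objects as JSON in quotes. drive_tool: Moves the arm, as the interface text tells. Its arguments: {"type":"object","properties":{"increments":{"type":"string"},"force":{"type":"number"}},"required":["increments"]}

```bash
mkdir -p pics; cat > h.py <<'E'
import numpy as np, cv2
from plant import arm
def K(c):
    f=240/np.tan(np.radians(c["vertical_fov"])/2); return np.array([[f,0,c["cx"]],[0,f,c["cy"]],[0,0,1.]]),np.array([c["k1"],0,0,0,0.])
def ray(c,uv):
    k,d=K(c); p=cv2.undistortPoints(np.array([[uv]],float),k,d)[0,0]
    T=c["world_from_camera"]; return T[:3,3],T[:3,:3]@np.array([p[0],-p[1],-1.])
def atz(c,uv,z):
    o,r=ray(c,uv); return o+r*(z-o[2])/r[2]
def depth(c,uv):
    o,r=ray(c,uv); u,v=np.round(uv).astype(int); return o+r*c["z_map"][v,u]
def tri(rs):
    A=np.zeros((3,3));b=np.zeros(3)
    for o,r in rs:
        r=r/np.linalg.norm(r);P=np.eye(3)-np.outer(r,r);A+=P;b+=P@o
    x=np.linalg.solve(A,b); return x,[np.linalg.norm(np.cross(x-o,r/np.linalg.norm(r))) for o,r in rs]
def save(c,n): cv2.imwrite("pics/"+n,c["image"][:,:,::-1])
E
cat > a.py <<'E'
from h import *
np.set_printoptions(precision=4,suppress=True)
Z=dict(post_cap=.084,post_collar=.054,holder_top=.054,gauge=0,anvil=.016,bay_white_mouth=.056,bay_yellow_mouth=.056,bay_blue_mouth=.056,knob_grip=.044,lens_cap=0,battery=0,gear=0,flange=0)
for n in ["scene","side"]:
    c=arm.camera(n); save(c,n+"0.png"); print(n,c["world_from_camera"][:3,3],c["vertical_fov"])
    for k,z in Z.items():
        for d in arm.tip_of(n,k)[:3]: print(k,round(d["score"],2),np.round(d["uv"]),atz(c,d["uv"],z),depth(c,d["uv"]))
print(arm.state())
E
python3 a.py
```

```text
scene [0.2037 0.6286 0.8174] 55.87764085929475
post_cap 0.69 [292. 312.] [0.4723 0.1676 0.084 ] [0.4671 0.1766 0.0983]
post_cap 0.58 [274. 362.] [0.4495 0.2807 0.084 ] [0.4627 0.2619 0.0444]
post_cap 0.23 [248. 268.] [0.6134 0.1098 0.084 ] [0.6497 0.0637 0.0189]
post_collar 0.76 [293. 324.] [0.4669 0.1744 0.054 ] [0.4631 0.1811 0.0652]
post_collar 0.71 [276. 365.] [0.4519 0.2703 0.054 ] [0.4573 0.2626 0.0375]
holder_top 0.81 [291. 322.] [0.4741 0.1718 0.054 ] [0.4679 0.1823 0.0715]
holder_top 0.48 [332. 319.] [0.403  0.1275 0.054 ] [0.4146 0.0985 0.0098]
gauge 0.87 [345. 283.] [ 0.4312 -0.013   0.    ] [ 0.427  -0.0012  0.015 ]
gauge 0.24 [248. 267.] [0.6621 0.047  0.    ] [0.6513 0.0608 0.0194]
anvil 0.73 [353. 280.] [ 0.414  -0.0166  0.016 ] [ 0.4145 -0.0182  0.014 ]
bay_white_mouth 0.56 [280. 230.] [ 0.6247 -0.0503  0.056 ] [ 0.6388 -0.073   0.0306]
bay_white_mouth 0.41 [344. 284.] [0.4176 0.0336 0.056 ] [0.4294 0.0008 0.014 ]
bay_yellow_mouth 0.63 [246. 268.] [0.6317 0.092  0.056 ] [0.6532 0.065  0.0176]
bay_yellow_mouth 0.59 [294. 314.] [0.4755 0.1537 0.056 ] [0.4618 0.1777 0.09
[... 2070 characters left out ...]
.6133 0.3389 0.0608]
gear 0.56 [385. 265.] [ 0.4184 -0.0464  0.    ] [ 0.4148 -0.0159  0.0171]
flange 0.74 [305. 211.] [ 0.6332 -0.2585  0.    ] [ 0.6281 -0.2406  0.0081]
{'t': 1.4, 'joint_positions': array([-1.3185,  0.6149, -0.0126,  1.4234,  0.0081,  1.1034, -0.0404]), 'joint_vel': array([-0.0014,  0.0009, -0.    , -0.0004, -0.0013, -0.0006,  0.0014]), 'tau': array([  0.0007, -46.9107,   0.2594, -17.1333,   0.0101,   0.0018,
         0.    ]), 'position': array([0.1788, 0.6249, 0.2423]), 'ee_rot': array([-0.    ,  0.1389,  0.9903, -0.    ]), 'contact_force': array([-0.2444,  0.3152, -0.5814]), 'moment': array([-0.0304, -0.0035,  0.0258]), 'grip_force': 0.0, 'opening': 0.08547528205438018}
```

View images.

View pics/scene0.png

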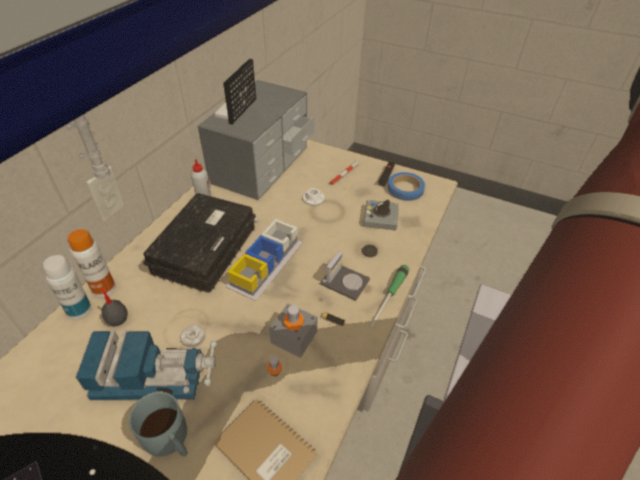

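View pics/side0.png

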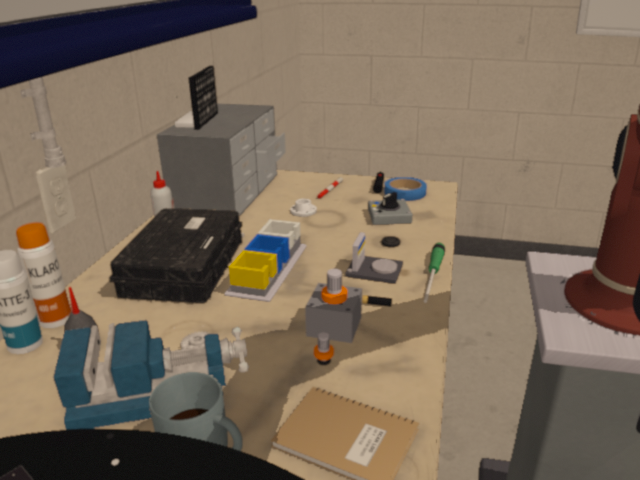

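Emit:
drive_tool --increments "0 0.022 -0.034 0 0; 0 0.044 -0.068 0 0; 0 0.066 -0.102 0 0; 0 0.088 -0.136 0 0; 0 0.11 -0.17 0 0; 0 0.132 -0.204 0 0; 0 0.154 -0.238 0 0; 0 0.176 -0.272 0 0"

```text
t: 2.07
position: [0.3557, 0.3512, 0.2427]
ee_rot: [0.0, 0.139, 0.99, 0.0]
contact_force: [0.3, 0.4, -0.3]
opening: 0.0854
grip_force: 0.0
```

Emit:
drive_tool --increments "0 0.022 -0.034 0 0; 0 0.044 -0.068 0 0; 0 0.066 -0.102 0 0; 0 0.088 -0.136 0 0; 0 0.11 -0.17 0 0; 0 0.117 -0.182 0 0; 0 0.117 -0.182 0 0; 0 0.117 -0.182 0 0"

```text
t: 2.73
position: [0.4721, 0.1704, 0.2424]
ee_rot: [-0.0, 0.14, 0.99, 0.0]
contact_force: [0.3, 0.3, -0.2]
opening: 0.0854
grip_force: 0.0
```

```bash
cat > b.py <<'E'
from h import *
import sys
np.set_printoptions(precision=4,suppress=True)
Z=dict(post_cap=.084,post_collar=.054,holder_top=.054,gauge=0,anvil=.016,bay_white_mouth=.056,bay_yellow_mouth=.056,bay_blue_mouth=.056,knob_grip=.044)
s=arm.state(); print(s["t"],s["position"],s["ee_rot"])
c=arm.camera("wrist"); save(c,sys.argv[1]); print(c["world_from_camera"])
for k in sys.argv[2:]:
    for d in arm.tip_of("wrist",k)[:2]: print(k,round(d["score"],2),np.round(d["uv"]),atz(c,d["uv"],Z[k]),depth(c,d["uv"]), [x.round(4).tolist() for x in ray(c,d["uv"])])
E
python3 b.py w1.png post_cap post_collar anvil
```

```text
2.7333 [0.4721 0.1704 0.2424] [-0.0001  0.1401  0.9901  0.0002]
[[ 0.2763 -0.9099 -0.3094  0.3931]
 [ 0.9611  0.262   0.0877  0.1923]
 [ 0.0013 -0.3215  0.9469  0.374 ]
 [ 0.      0.      0.      1.    ]]
post_cap 0.96 [314. 221.] [0.4689 0.1715 0.084 ] [0.4652 0.1725 0.098 ] [[0.3931, 0.1923, 0.374], [0.2525, -0.0693, -0.9672]]
post_cap 0.88 [397. 181.] [0.4548 0.2498 0.084 ] [0.4629 0.2573 0.0459] [[0.3931, 0.1923, 0.374], [0.2136, 0.1993, -1.0048]]
post_collar 0.76 [312. 214.] [0.4693 0.17   0.054 ] [0.4594 0.1729 0.0953] [[0.3931, 0.1923, 0.374], [0.2317, -0.0676, -0.9741]]
post_collar 0.63 [392. 178.] [0.4568 0.2513 0.054 ] [0.4593 0.2537 0.0413] [[0.3931, 0.1923, 0.374], [0.2004, 0.1861, -1.0078]]
anvil 0.88 [136. 206.] [ 0.4167 -0.013   0.016 ] [ 0.4167 -0.0136  0.0148] [[0.3931, 0.1923, 0.374], [0.0646, -0.5634, -0.9828]]
```

View pics/w1.png

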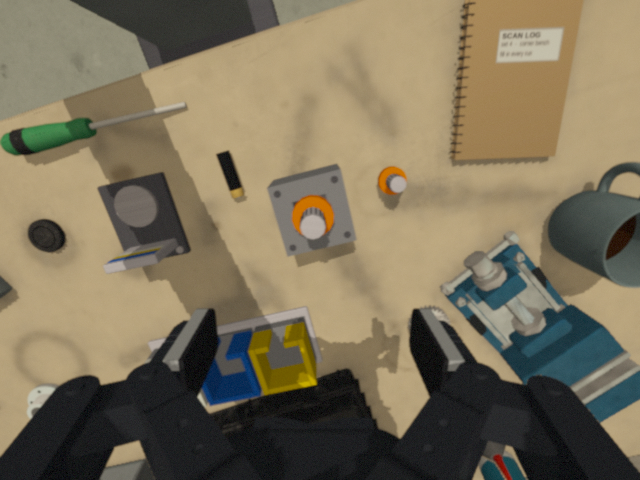

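```bash
cat >> h.py <<'E'
def cloud(c):
    k,d=K(c); v,u=np.mgrid[0:480,0:640]; p=cv2.undistortPoints(np.stack([u.ravel(),v.ravel()],1).astype(float)[:,None],k,d)[:,0]
    T=c["world_from_camera"]; z=c["z_map"].ravel(); P=np.stack([p[:,0]*z,-p[:,1]*z,-z],1)@T[:3,:3].T+T[:3,3]
    P[z==0]=np.nan; return P
def near(P,x,y,r,z0,z1): return P[(np.hypot(P[:,0]-x,P[:,1]-y)<r)&(P[:,2]>z0)&(P[:,2]<z1)]
E
cat > c.py <<'E'
from h import *
np.set_printoptions(precision=4,suppress=True)
for n in ["wrist","scene"]:
    P=cloud(arm.camera(n))
    for nm,a in dict(cap=(.47,.17,.04,.092,.106),collar=(.47,.17,.04,.06,.072),hold=(.47,.17,.06,.05,.058),anvil=(.417,-.013,.026,.012,.02),upr=(.46,-.013,.05,.058,.068)).items():
        q=near(P,*a)
        if len(q)<5: print(n,nm,len(q)); continue
        (cx,cy),r=cv2.minEnclosingCircle(q[:,:2].astype(np.float32)); 
        print(n,nm,len(q),np.median(q,0),q.min(0),q.max(0),"circ",round(cx,4),round(cy,4),round(r,4),cv2.minAreaRect(q[:,:2].astype(np.float32)*1000))
E
python3 c.py
```

```text
wrist cap 530 [0.4686 0.1702 0.0989] [0.4585 0.1586 0.0923] [0.4801 0.1812 0.1009] circ 0.4698 0.1699 0.0115 ((469.2655944824219, 170.12039184570312), (21.45359992980957, 21.420366287231445), 25.130943298339844)
wrist collar 734 [0.4617 0.1744 0.066 ] [0.4502 0.1504 0.0601] [0.4892 0.1896 0.0714] circ 0.4698 0.17 0.02 ((468.4794006347656, 170.44342041015625), (39.132503509521484, 36.38190841674805), 70.23173522949219)
wrist hold 3910 [0.4631 0.172  0.0541] [0.4328 0.1331 0.05  ] [0.507  0.2068 0.0576] circ 0.4699 0.1701 0.0507 ((470.04345703125, 169.76405334472656), (72.1398696899414, 72.57778930664062), 88.2617416381836)
wrist anvil 1422 [ 0.4169 -0.0143  0.0158] [ 0.3922 -0.0381  0.012 ] [0.4401 0.0079 0.0184] circ 0.416 -0.0145 0.0242 ((417.27545166015625, -14.83395004272461), (45.32405090332031, 45.30872344970703), 34.734371185302734)
wrist upr 583 [ 0.4655 -0.0173  0.0626] [ 0.4592 -0.047   0.0581] [0.4729 0.0097 0.0648] circ 0.4669 -0.0187 0.0285 ((465.67022705078125, -18.646053314208984), (56.5737190246582, 10.835609436035156), 86.18806457519531)
scene cap 100 [0.4673 0.1729 0
[... 338 characters left out ...]
118919372558594, 36.20612716674805), 27.917728424072266)
scene hold 755 [0.4591 0.1833 0.054 ] [0.4311 0.134  0.05  ] [0.5065 0.2086 0.0579] circ 0.4685 0.1719 0.0503 ((468.7950134277344, 171.29946899414062), (73.9953384399414, 73.45494079589844), 88.13592529296875)
scene anvil 253 [ 0.4155 -0.0127  0.0156] [ 0.3934 -0.0379  0.0122] [0.4408 0.0118 0.0199] circ 0.4165 -0.0131 0.0251 ((416.3030090332031, -13.08151626586914), (47.00547409057617, 46.06534957885742), 33.32237243652344)
scene upr 101 [ 0.4636 -0.0153  0.0624] [ 0.4574 -0.0448  0.0585] [0.4706 0.0128 0.0653] circ 0.4632 -0.016 0.0291 ((464.6867980957031, -16.100830078125), (57.93498229980469, 11.872190475463867), 85.36717987060547)
```

Emit:
drive_tool --increments "0 -0.0023 -0.0002 -0.03 0; 0 -0.0023 -0.0002 -0.06 0; 0 -0.0023 -0.0002 -0.09 0; 0 -0.0023 -0.0002 -0.12 0; 0 -0.0023 -0.0002 -0.145 0; 0 -0.0023 -0.0002 -0.161 0; 0 -0.0023 -0.0002 -0.161 0; 0.3 -0.0023 -0.0002 -0.161 0" --force 45

```text
t: 3.7
position: [0.4691, 0.1713, 0.0809]
ee_rot: [-0.001, 0.138, 0.99, -0.0]
contact_force: [-0.6, 0.8, 0.5]
opening: 0.0753
grip_force: 0.0
```

Emit:
drive_tool --increments "0.6 0 0 0 0; 0.8 0 0 0 0; 1 0 0 0 0; 1 0 0 0 0; 1 0 0 0 0; 1 0 0 0 0; 1 0 0 0 0; 1 0 0 0 0" --force 45

```text
t: 4.37
position: [0.4701, 0.1709, 0.0824]
ee_rot: [0.001, 0.139, 0.99, 0.0]
contact_force: [-0.9, -0.5, 6.2]
opening: 0.0207
grip_force: 43.9
```

Emit:
drive_tool --increments "1 0 0 0.015 0; 1 0 0 0.04 0; 1 0 0 0.07 0; 1 0 0 0.09 0; 1 -0.01 -0.04 0.09 3; 1 -0.02 -0.078 0.09 6; 1 -0.03 -0.116 0.09 9; 1 -0.038 -0.15 0.09 12"

```text
t: 5.03
position: [0.4299, 0.0185, 0.1713]
ee_rot: [-0.001, 0.033, 0.999, -0.0]
contact_force: [0.0, -0.6, -1.7]
opening: 0.0204
grip_force: 44.5
```

Emit:
drive_tool --increments "1 -0.006 -0.028 0 0; 1 -0.0075 -0.0345 0 0; 1 -0.0075 -0.0345 0 0; 1 -0.0075 -0.0345 0 0; 1 -0.0075 -0.0345 0 0; 1 -0.0075 -0.0345 0 0; 1 -0.0075 -0.0345 0 0; 1 -0.0075 -0.0345 0 0"

```text
t: 5.7
position: [0.4242, -0.0128, 0.1712]
ee_rot: [-0.0, 0.034, 0.999, 0.0]
contact_force: [-0.9, 0.3, -2.9]
opening: 0.0207
grip_force: 44.5
```

```bash
python3 - <<'E'
from h import *
np.set_printoptions(precision=4,suppress=True)
s=arm.state();print(s["t"],s["position"],s["ee_rot"],s["contact_force"])
c=arm.camera("side");save(c,"s2.png")
k,d=K(c);T=np.linalg.inv(c["world_from_camera"]);p=T[:3,:3]@s["position"]+T[:3,3]
u,v=cv2.projectPoints(np.array([[p[0],-p[1],-p[2]]]),np.zeros(3),np.zeros(3),k,d)[0][0,0].astype(int);print(u,v)
im=c["image"][v-75:v+75,u-100:u+100,::-1];cv2.imwrite("pics/s2c.png",cv2.resize(im,None,fx=4,fy=4,interpolation=2))
P=cloud(c);q=near(P,*s["position"][:2],.04,.03,.2)
I=c["image"].reshape(-1,3).astype(int);m=(np.hypot(P[:,0]-s["position"][0],P[:,1]-s["position"][1])<.035)&(I[:,0]>150)&(I[:,2]<90)&(P[:,2]>.08)
print(m.sum(),P[m].min(0),P[m].max(0),np.median(P[m],0))
E
```

```text
5.7 [ 0.4242 -0.0128  0.1712] [-0.0001  0.0336  0.9994  0.0001] [-0.855   0.26   -2.8992]
382 186
110 [ 0.4079 -0.0128  0.145 ] [0.4442 0.009  0.1574] [0.4214 0.0045 0.1516]
```

View pics/s2c.png

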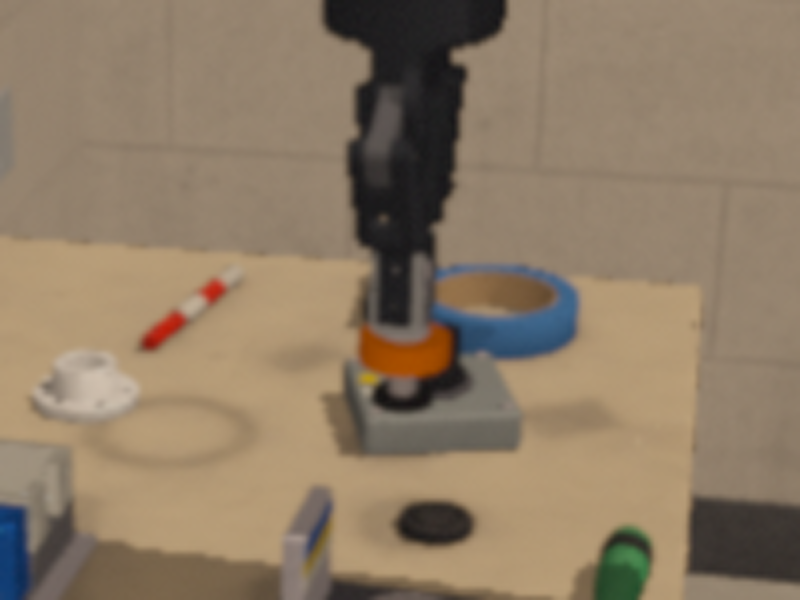

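Emit:
drive_tool --increments "1 0 0 -0.03 0; 1 0 0 -0.06 0; 1 0 0 -0.08 0; 1 0 0 -0.086 0; 1 0 0 -0.086 0; 1 0 0 -0.086 0; 1 0 0 -0.086 0; 1 0 0 -0.086 0"

```text
t: 6.42
position: [0.4251, -0.0138, 0.0865]
ee_rot: [0.001, 0.035, 0.999, 0.0]
contact_force: [0.6, 0.3, -2.5]
opening: 0.0209
grip_force: 44.5
```

Emit:
drive_tool --increments "1 0 0 -0.002 0; 1 0 0 -0.004 0; 1 0 0 -0.006 0; 1 0 0 -0.008 0; 1 0 0 -0.008 0; 1 0 0 -0.008 0; 1 0 0 -0.008 0; 1 0 0 -0.008 0"

```text
t: 7.08
position: [0.4241, -0.0138, 0.0773]
ee_rot: [-0.0, 0.035, 0.999, -0.0]
contact_force: [0.4, 0.5, -2.3]
opening: 0.0205
grip_force: 44.5
```

Emit:
drive_tool --increments "1 0 0 -0.001 0; 1 0 0 -0.002 0; 1 0 0 -0.003 0; 1 0 0 -0.004 0; 1 0 0 -0.005 0; 1 0 0 -0.005 0; 1 0 0 -0.005 0; 1 0 0 -0.005 0"

```text
t: 7.75
position: [0.4241, -0.0138, 0.0723]
ee_rot: [-0.0, 0.035, 0.999, -0.0]
contact_force: [0.4, -0.1, -1.8]
opening: 0.021
grip_force: 44.5
```

Emit:
drive_tool --increments "1 0 0 -0.001 0; 1 0 0 -0.002 0; 1 0 0 -0.003 0; 1 0 0 -0.004 0; 1 0 0 -0.004 0; 1 0 0 -0.004 0; 1 0 0 -0.004 0; 1 0 0 -0.004 0"

```text
t: 8.42
position: [0.4241, -0.0138, 0.0683]
ee_rot: [-0.0, 0.035, 0.999, -0.0]
contact_force: [0.7, -0.2, -1.6]
opening: 0.0206
grip_force: 44.5
```

Emit:
drive_tool --increments "1 0 0 -0.001 0; 1 0 0 -0.002 0; 1 0 0 -0.003 0; 1 0 0 -0.003 0; 1 0 0 -0.003 0; 1 0 0 -0.003 0; 1 0 0 -0.003 0; 1 0 0 -0.003 0"

```text
t: 9.08
position: [0.4241, -0.0138, 0.0653]
ee_rot: [0.0, 0.035, 0.999, -0.0]
contact_force: [0.3, -0.5, -2.4]
opening: 0.0209
grip_force: 44.5
```

Emit:
drive_tool --increments "1 0 0 -0.001 0; 1 0 0 -0.002 0; 1 0 0 -0.003 0; 1 0 0 -0.003 0; 1 0 0 -0.003 0; 1 0 0 -0.003 0; 1 0 0 -0.003 0; 1 0 0 -0.003 0"

```text
t: 9.75
position: [0.4242, -0.0139, 0.0637]
ee_rot: [0.001, 0.035, 0.999, -0.0]
contact_force: [-1.9, 0.5, 15.2]
opening: 0.0209
grip_force: 46.6
```

```bash
cat > d.py <<'E'
from h import *
np.set_printoptions(precision=4,suppress=True)
s=arm.state();print(s["t"],s["position"])
P0=s["position"]
for n in ["side"]:
    c=arm.camera(n);save(c,n+"3.png");P=cloud(c)
    I=c["image"].reshape(-1,3).astype(int);m=(np.hypot(P[:,0]-P0[0],P[:,1]-P0[1])<.035)&(I[:,0]>150)&(I[:,2]<90)&(P[:,2]>.02)
    print(m.sum(),np.percentile(P[m],[0,3,50,97,100],axis=0))
E
python3 d.py
```

```text
9.75 [ 0.4242 -0.0139  0.0637]
105 [[ 0.4051 -0.017   0.0367]
 [ 0.4055 -0.0141  0.0382]
 [ 0.4189  0.0022  0.0436]
 [ 0.4353  0.0067  0.0491]
 [ 0.4424  0.0079  0.0496]]
```

Emit:
drive_tool --increments "1 0 0 0.01 0; 1 0 0 0.035 0; 1 0 0 0.065 0; 1 0 0 0.095 0; 1 0 0 0.12 0; 1 0.03 -0.005 0.12 0; 1 0.06 -0.01 0.12 0; 1 0.09 -0.015 0.12 0"

```text
t: 10.47
position: [0.5148, -0.0289, 0.1831]
ee_rot: [0.001, 0.035, 0.999, 0.0]
contact_force: [1.4, 0.6, -2.0]
opening: 0.0208
grip_force: 44.6
```

Emit:
drive_tool --increments "1 0.02 -0.004 0 0; 1 0.04 -0.01 0 0; 1 0.05 -0.02 0 0; 1 0.05 -0.022 0 0; 1 0.05 -0.022 0 0; 1 0.05 -0.022 0 0; 1 0.05 -0.022 0 0; 1 0.05 -0.022 0 0"

```text
t: 11.13
position: [0.5631, -0.05, 0.1823]
ee_rot: [-0.0, 0.034, 0.999, 0.0]
contact_force: [-0.2, -0.1, -2.3]
opening: 0.0203
grip_force: 44.6
```

```bash
python3 b.py w4.png bay_white_mouth knob_grip; cat > e.py <<'E'
from h import *
np.set_printoptions(precision=4,suppress=True)
for n in ["wrist","scene"]:
    P=cloud(arm.camera(n))
    q=near(P,.628,.018,.16,.052,.060)
    q=q[(q[:,0]<.69)]
    print(n,len(q),np.median(q,0),cv2.minAreaRect(q[:,:2].astype(np.float32)*1000),q.min(0),q.max(0))
    q=near(P,.44,-.262,.05,.049,.058)
    if len(q)>5: print("knob",len(q),np.median(q,0),cv2.minAreaRect(q[:,:2].astype(np.float32)*1000))
E
python3 e.py
```

```text
11.1333 [ 0.5631 -0.05    0.1823] [-0.0005  0.0341  0.9994  0.0002]
[[ 0.067  -0.9449 -0.3204  0.4812]
 [ 0.9977  0.0639  0.0204 -0.0454]
 [ 0.0012 -0.321   0.9471  0.314 ]
 [ 0.      0.      0.      1.    ]]
bay_white_mouth 0.39 [626. 286.] [0.6255 0.2108 0.056 ] [0.6506 0.2554 0.0111] [[0.4812, -0.0454, 0.314], [0.5054, 0.8978, -0.9043]]
knob_grip 0.58 [11. 90.] [ 0.4398 -0.2648  0.044 ] [ 0.4413 -0.2568  0.0538] [[0.4812, -0.0454, 0.314], [-0.168, -0.8883, -1.0936]]
knob_grip 0.18 [124. 299.] [ 0.6146 -0.2238  0.044 ] [ 0.6271 -0.2406  0.0186] [[0.4812, -0.0454, 0.314], [0.4414, -0.5904, -0.8938]]
wrist 4257 [0.6254 0.0547 0.0559] ((590.9722900390625, 32.1435546875), (224.8504638671875, 148.11334228515625), 49.67596435546875) [ 0.4713 -0.0786  0.052 ] [0.665  0.1198 0.0593]
knob 583 [ 0.4463 -0.2549  0.0536] ((445.9312438964844, -257.5297546386719), (25.27733612060547, 11.514897346496582), 59.72893142700195)
scene 766 [0.6307 0.0392 0.0555] ((565.8635864257812, 22.047218322753906), (204.17776489257812, 191.5980224609375), 87.75138854980469) [ 0.4696 -0.0827  0.0521] [0.6649 0.1213 0.0598]
knob 59 [ 0.4384 -0.2619  0.0533] ((439.1689758300781, -262.4865417480469), (42.19927215576172, 12.534625053405762), 64.80976104736328)
```

View pics/w4.png

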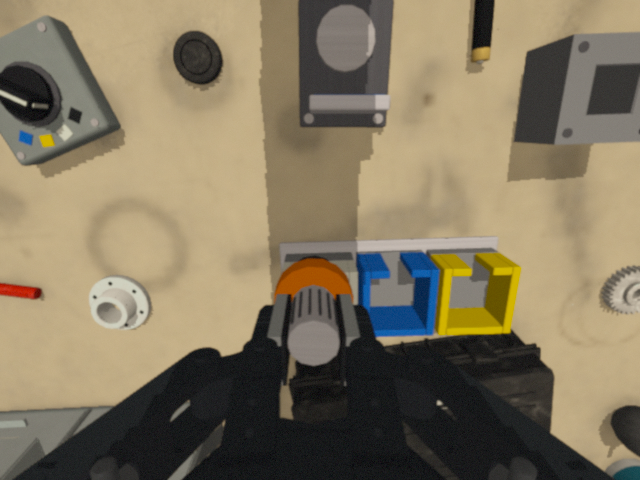

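```bash
cat > e.py <<'E'
from h import *
np.set_printoptions(precision=4,suppress=True)
for n in ["wrist","scene"]:
    c=arm.camera(n);P=cloud(c); I=cv2.cvtColor(c["image"],cv2.COLOR_RGB2HSV).reshape(-1,3).astype(int)
    g=(P[:,0]>.585)&(P[:,0]<.68)&(P[:,2]>.0535)&(P[:,2]<.0585)&(abs(P[:,1]-.018)<.12)
    for nm,m in dict(blue=(I[:,0]>100)&(I[:,0]<125)&(I[:,1]>130),yel=(I[:,0]>18)&(I[:,0]<35)&(I[:,1]>130),white=(I[:,1]<60)&(I[:,2]>100)&(P[:,1]<-.01)).items():
        q=P[g&m]
        if len(q)>5: print(n,nm,len(q),q.min(0),q.max(0),cv2.minAreaRect(q[:,:2].astype(np.float32)*1000))
E
python3 e.py
```

```text
wrist blue 1543 [ 0.5963 -0.0126  0.0535] [0.662  0.0516 0.0581] ((629.1256103515625, 18.969221115112305), (63.61634826660156, 64.00884246826172), 88.13428497314453)
wrist yel 1983 [0.5985 0.0542 0.0535] [0.6654 0.1193 0.0585] ((632.03173828125, 86.85615539550781), (64.55054473876953, 65.0556411743164), 88.00260162353516)
wrist white 271 [ 0.5954 -0.0284  0.0535] [ 0.6281 -0.016   0.0581] ((610.6023559570312, -19.06069564819336), (33.79130172729492, 11.573110580444336), 12.45724868774414)
scene blue 154 [ 0.5945 -0.0107  0.0535] [0.6588 0.0529 0.0584] ((626.8101806640625, 21.698598861694336), (63.908103942871094, 63.48936462402344), 87.72920227050781)
scene yel 239 [0.5972 0.0551 0.0535] [0.6643 0.1224 0.0585] ((630.698486328125, 88.70695495605469), (65.42761993408203, 65.24319458007812), 86.34590911865234)
scene white 172 [ 0.593  -0.0792  0.0536] [ 0.6579 -0.0117  0.0583] ((625.7923583984375, -45.614139556884766), (68.5894775390625, 63.6401481628418), 88.029296875)
```

Emit:
drive_tool --increments "1 0.03 0.001 0 0; 1 0.055 0.0017 0 0; 1 0.0628 0.0017 0 0; 1 0.0628 0.0017 0 0; 1 0.0628 0.0017 -0.03 0; 1 0.0628 0.0017 -0.06 0; 1 0.0628 0.0017 -0.075 0; 1 0.0628 0.0017 -0.075 0"

```text
t: 12.15
position: [0.6222, -0.0491, 0.1031]
ee_rot: [-0.006, 0.035, 0.999, -0.0]
contact_force: [-1.2, 0.9, -2.8]
opening: 0.0204
grip_force: 44.5
```

```bash
cat > g.py <<'E'
from h import *
np.set_printoptions(precision=4,suppress=True)
s=arm.state();print(s["t"],s["position"],s["contact_force"])
P0=s["position"]
c=arm.camera("wrist");save(c,"w5.png");P=cloud(c)
I=cv2.cvtColor(c["image"],cv2.COLOR_RGB2HSV).reshape(-1,3).astype(int)
g=(P[:,0]>.585)&(P[:,0]<.68)&(P[:,2]>.0535)&(P[:,2]<.0585)
for nm,m in dict(blue=(I[:,0]>100)&(I[:,0]<125)&(I[:,1]>130)&(P[:,1]>-.02),white=(I[:,1]<60)&(I[:,2]>100)&(P[:,1]<-.01)&(P[:,1]>-.085)).items():
    q=P[g&m]; print(nm,len(q),q.min(0),q.max(0),cv2.minAreaRect(q[:,:2].astype(np.float32)*1000))
m=(I[:,0]<16)&(I[:,1]>150)&(I[:,2]>90)&(np.hypot(P[:,0]-P0[0],P[:,1]-P0[1])<.04)
q=P[m]; print("collar",len(q),q.min(0),q.max(0)); q=q[q[:,2]>q[:,2].max()-.004]; print(cv2.minEnclosingCircle(q[:,:2].astype(np.float32)))
E
python3 g.py
```

```text
12.15 [ 0.6222 -0.0491  0.1031] [-1.1871  0.8909 -2.7967]
blue 4168 [ 0.5962 -0.014   0.0535] [0.6623 0.0515 0.0582] ((629.46826171875, 18.677112579345703), (64.00819396972656, 64.2674331665039), 87.92705535888672)
white 2508 [ 0.5941 -0.0811  0.0535] [ 0.6465 -0.0163  0.0579] ((620.1587524414062, -48.708953857421875), (64.24799346923828, 50.319026947021484), 87.7942886352539)
collar 1946 [ 0.6017 -0.0743  0.0282] [ 0.6332 -0.03    0.0994]
((0.6120939254760742, -0.04639776051044464), 0.01438392698764801)
```

View pics/w5.png

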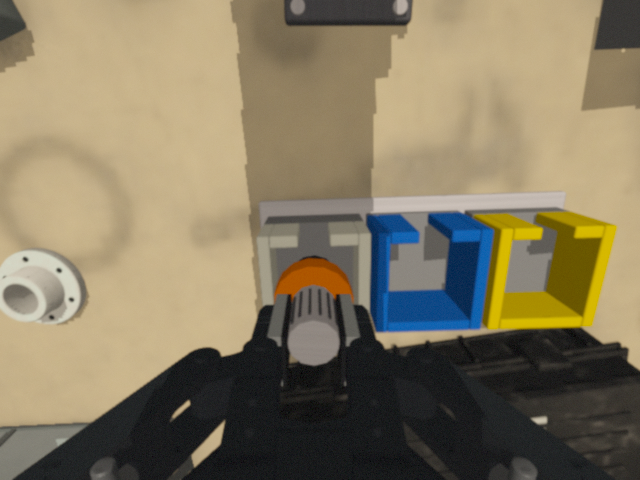

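Emit:
drive_tool --increments "1 0 0 0 0; 1 0 0 0 0; 1 0 0 -0.008 0; 1 0 0 -0.016 0; 1 0 0 -0.022 0; 1 0 0 -0.026 0; 1 0 0 -0.027 0; 1 0 0 -0.027 0"

```text
t: 12.87
position: [0.6265, -0.0491, 0.0796]
ee_rot: [-0.001, 0.035, 0.999, -0.0]
contact_force: [0.6, -0.5, -1.1]
opening: 0.0205
grip_force: 44.5
```

Emit:
drive_tool --increments "1 0 0 -0.001 0; 1 0 0 -0.002 0; 1 0 0 -0.003 0; 1 0 0 -0.004 0; 1 0 0 -0.004 0; 1 0 0 -0.004 0; 1 0 0 -0.004 0; 1 0 0 -0.004 0"

```text
t: 13.53
position: [0.6269, -0.0491, 0.0764]
ee_rot: [0.0, 0.035, 0.999, -0.0]
contact_force: [0.4, -0.5, -1.1]
opening: 0.0209
grip_force: 44.5
```

Emit:
drive_tool --increments "1 0 0 -0.0005 0; 1 0 0 -0.001 0; 1 0 0 -0.0015 0; 1 0 0 -0.0015 0; 1 0 0 -0.0015 0; 1 0 0 -0.0015 0; 1 0 0 -0.0015 0; 1 0 0 -0.0015 0"

```text
t: 14.2
position: [0.6271, -0.0491, 0.0759]
ee_rot: [0.0, 0.035, 0.999, -0.0]
contact_force: [-2.6, -0.1, 6.7]
opening: 0.0208
grip_force: 45.1
```

Emit:
drive_tool --increments "0.65 0 0 0 0; 0.55 0 0 0 0; 0.45 0 0 0 0; 0.35 0 0 0 0; 0.3 0 0 0 0; 0.3 0 0 0 0; 0.3 0 0 0 0; 0.3 0 0 0 0"

```text
t: 14.87
position: [0.6268, -0.0491, 0.0747]
ee_rot: [-0.0, 0.035, 0.999, -0.0]
contact_force: [-0.1, 0.5, 0.3]
opening: 0.0598
grip_force: 0.0
```

Emit:
drive_tool --increments "0.3 0 0 0.01 0; 0.3 0 0 0.03 0; 0.3 0 0 0.06 0; 0.3 0 0 0.09 0; 0.3 0 0 0.12 0; 0.3 -0.02 -0.01 0.12 0; 0.3 -0.04 -0.03 0.12 0; 0.3 -0.06 -0.06 0.12 0"

```text
t: 15.53
position: [0.5672, -0.1058, 0.1964]
ee_rot: [0.001, 0.031, 1.0, 0.001]
contact_force: [0.2, -0.6, -0.1]
opening: 0.0597
grip_force: 0.0
```

```bash
cat > f.py <<'E'
from h import *
np.set_printoptions(precision=4,suppress=True)
s=arm.state();print(s["t"],s["position"],s["ee_rot"],s["contact_force"],s["opening"])
c=arm.camera("wrist");save(c,"w6.png");P=cloud(c)
for nm,a in dict(cap=(.627,-.049,.03,.07,.09),collar=(.627,-.049,.028,.056,.066),knobtop=(.438,-.263,.04,.05,.058)).items():
    q=near(P,*a)
    if len(q)>5: print(nm,len(q),np.median(q,0),q.min(0),q.max(0),cv2.minEnclosingCircle(q[:,:2].astype(np.float32)),cv2.minAreaRect(q[:,:2].astype(np.float32)*1000))
E
python3 f.py
```

```text
15.5333 [ 0.5672 -0.1058  0.1964] [0.0014 0.0313 0.9995 0.0012] [ 0.2103 -0.5725 -0.0701] 0.05967316803493251
cap 340 [ 0.6179 -0.0529  0.0805] [ 0.6152 -0.0611  0.07  ] [ 0.6317 -0.0381  0.0895] ((0.6263988018035889, -0.04974722862243652), 0.011703644879162312) ((622.345947265625, -50.802886962890625), (13.794812202453613, 22.682147979736328), 13.802943229675293)
collar 900 [ 0.6191 -0.0547  0.0595] [ 0.607  -0.0768  0.056 ] [ 0.6536 -0.0212  0.0659] ((0.6269977688789368, -0.04895734786987305), 0.028054114431142807) ((626.6236572265625, -49.71275329589844), (43.589927673339844, 54.70958709716797), 25.867000579833984)
knobtop 946 [ 0.4411 -0.2653  0.0537] [ 0.4272 -0.2853  0.05  ] [ 0.4548 -0.2456  0.0566] ((0.4396396279335022, -0.2649800181388855), 0.021242909133434296) ((441.1213684082031, -265.79522705078125), (42.12664031982422, 11.610413551330566), 61.18171691894531)
```

View pics/w6.png

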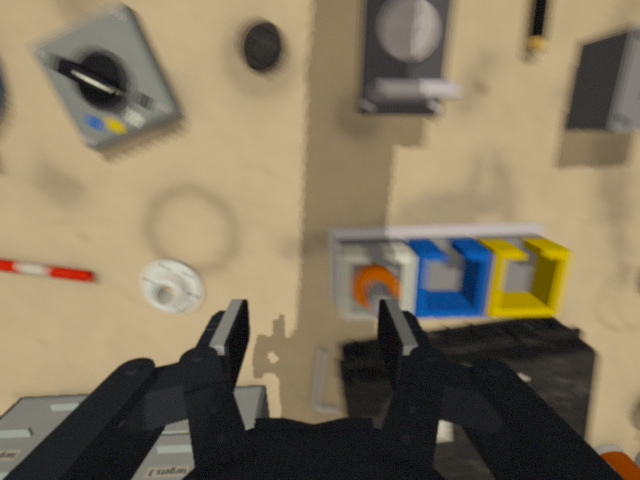

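Emit:
drive_tool --increments "0 -0.02 -0.02 0 7; 0 -0.04 -0.04 0 14; 0 -0.06 -0.06 0 21; 0 -0.08 -0.08 0 28; 0 -0.1 -0.1 0 35; 0 -0.115 -0.12 0 42; 0 -0.127 -0.14 0 49; 0 -0.127 -0.155 0 56"

```text
t: 16.25
position: [0.4365, -0.2668, 0.1955]
ee_rot: [-0.002, -0.439, 0.898, -0.0]
contact_force: [-0.5, 0.5, -1.0]
opening: 0.0857
grip_force: 0.0
```

Emit:
drive_tool --increments "0 0 0 0 7; 0 0 0 0 9; 0 0 0 0 9; 0 0 0 0 9; 0 0 0 0 9; 0 0 0 0 9; 0 0 0 0 9; 0 0 0 0 9"

```text
t: 16.92
position: [0.4401, -0.2637, 0.1949]
ee_rot: [-0.0, -0.508, 0.861, -0.0]
contact_force: [-0.1, -0.4, -0.4]
opening: 0.0852
grip_force: 0.0
```

```bash
sed -i 's/w6.png/w7.png/' f.py; python3 f.py; python3 - <<'E'
from h import *
np.set_printoptions(precision=4,suppress=True)
c=arm.camera("scene");P=cloud(c)
for z0,z1 in((.05,.07),(.088,.1)):
    q=near(P,.627,-.049,.022,z0,z1);print(len(q),np.percentile(q,[2,50,98],axis=0) if len(q) else 0)
I=cv2.cvtColor(c["image"],cv2.COLOR_RGB2HSV).reshape(-1,3).astype(int)
q=P[(I[:,0]<16)&(I[:,1]>150)&(np.hypot(P[:,0]-.627,P[:,1]+.049)<.03)];print("orange",len(q),np.percentile(q,[0,50,90,100],axis=0) if len(q) else 0)
E
```

```text
16.9167 [ 0.4401 -0.2637  0.1949] [-0.0002 -0.508   0.8613 -0.0002] [-0.1289 -0.4471 -0.4428] 0.08522689019880224
knobtop 618 [ 0.4396 -0.2671  0.054 ] [ 0.4262 -0.2863  0.0502] [ 0.4539 -0.2462  0.0562] ((0.43962693214416504, -0.266090452671051), 0.020943500101566315) ((439.9024353027344, -266.3055114746094), (41.28154373168945, 10.367472648620605), 61.170387268066406)
134 [[ 0.6068 -0.0652  0.0513]
 [ 0.6194 -0.0404  0.059 ]
 [ 0.6424 -0.0299  0.0688]]
54 [[ 0.6152 -0.0573  0.0888]
 [ 0.6243 -0.0468  0.0919]
 [ 0.6349 -0.0371  0.0939]]
orange 113 [[ 0.6052 -0.069   0.0321]
 [ 0.6171 -0.0381  0.0587]
 [ 0.6369 -0.0304  0.061 ]
 [ 0.6435 -0.0289  0.0627]]
```

View pics/w7.png

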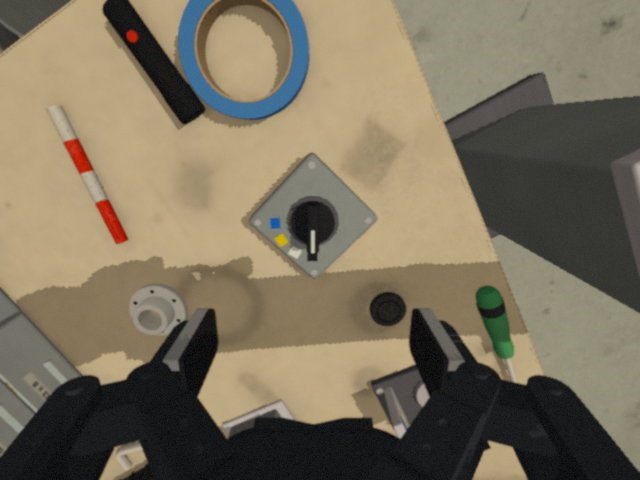

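Emit:
drive_tool --increments "0 0 -0.0012 -0.03 0; 0 0 -0.0012 -0.06 0; 0 0 -0.0012 -0.09 0; 0 0 -0.0012 -0.12 0; 0 0 -0.0012 -0.14 0; 0 0 -0.0012 -0.149 0; 0 0 -0.0012 -0.149 0; 0.4 0 -0.0012 -0.149 0" --force 30

```text
t: 17.68
position: [0.4404, -0.2653, 0.0462]
ee_rot: [0.0, -0.508, 0.861, -0.0]
contact_force: [0.4, 0.2, 0.5]
opening: 0.0758
grip_force: 0.0
```

Emit:
drive_tool --increments "0.7 0 0 0 0; 0.9 0 0 0 0; 1 0 0 0 0; 1 0 0 0 0; 1 0 0 0 0; 1 0 0 0 0; 1 0 0 0 0; 1 0 0 0 0" --force 30

```text
t: 18.35
position: [0.44, -0.2655, 0.0465]
ee_rot: [0.0, -0.508, 0.862, -0.0]
contact_force: [-1.1, 0.4, 6.1]
opening: 0.0104
grip_force: 33.6
```

Emit:
drive_tool --increments "1 0 0 0 -5; 1 0 0 0 -10; 1 0 0 0 -15; 1 0 0 0 -20; 1 0 0 0 -25; 1 0 0 0 -29; 1 0 0 0 -29; 1 0 0 0 -29"

```text
t: 19.02
position: [0.4399, -0.2655, 0.0464]
ee_rot: [-0.0, -0.276, 0.961, -0.0]
contact_force: [-1.0, 0.1, 6.5]
opening: 0.0103
grip_force: 33.6
```

Emit:
drive_tool --increments "1 0 0 0 0; 0.8 0 0 0 0; 0.6 0 0 0 0; 0.4 0 0 0 0; 0.2 0 0 0 0; 0 0 0 0 0; 0 0 0 0 0; 0 0 0 0 0"

```text
t: 19.68
position: [0.4398, -0.2653, 0.0457]
ee_rot: [-0.0, -0.276, 0.961, 0.0]
contact_force: [0.1, -0.4, 0.2]
opening: 0.0849
grip_force: 0.0
```

Emit:
drive_tool --increments "0 0 0 0.02 0; 0 0 0 0.05 0; 0 0 0 0.08 0; 0 0 0 0.11 0; 0 0 0 0.14 0; 0 0 0 0.149 0; 0 0 0 0.149 0; 0 0 0 0.149 0"

```text
t: 20.35
position: [0.4394, -0.2652, 0.1944]
ee_rot: [-0.0, -0.276, 0.961, 0.0]
contact_force: [-0.4, 0.4, 0.2]
opening: 0.0852
grip_force: 0.0
```

```bash
sed -i 's/w7.png/w8.png/' f.py; python3 f.py; python3 d.py >/dev/null; python3 - <<'E'
import cv2
a=cv2.imread("pics/w8.png");b=cv2.imread("pics/side3.png")[170:320,200:440]
cv2.imwrite("pics/m8.png",cv2.hconcat([cv2.resize(a[100:340,200:440],(400,400)),cv2.resize(b[:,:150],(400,400))]))
E
```

```text
20.35 [ 0.4394 -0.2652  0.1944] [-0.0002 -0.2758  0.9612  0.    ] [-0.3623  0.4128  0.2259] 0.0852236729925941
knobtop 617 [ 0.4392 -0.2666  0.054 ] [ 0.4205 -0.2808  0.0504] [ 0.4592 -0.2515  0.0566] ((0.4395698308944702, -0.2654999792575836), 0.020837828516960144) ((439.92950439453125, -266.168212890625), (41.341548919677734, 10.341598510742188), 32.0145149230957)
```

View pics/m8.png

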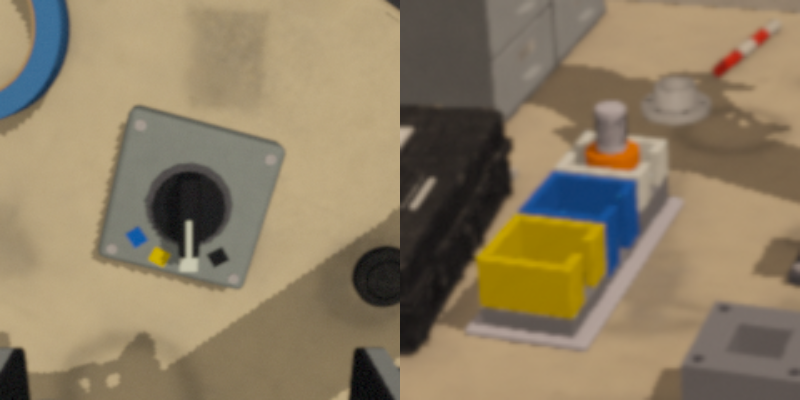

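The knob's pointer is on the white mark: the bar turned from 61.2° to 32.0°, about 0.51 rad. The post stands upright in the white bay, with the deck level with its collar. Nothing is being touched, so I'm handing in.

```bash
python3 -c "
from plant import arm
print(arm.finish_job())"
```

```text
the job is handed in; nothing more can be done
None
```

The job is handed in: the post measured about 20.5 mm from collar to sole, it stands upright in the white bay with the rim level with its collar, the knob is set to white (about 0.51 rad turned), and the gripper is clear of everything; the hand-in did not report a verdict.

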